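# Lay out the punching station at the anvil

### The job

Set up for punching: put the bolster ring flat in the middle of the anvil's steel face and lay the rust-brown blank flat on top of it, centred on the ring, and stand the grease tin upright on the middle of the cork disc behind the anvil. Lay the red-banded punch along the middle of the leather strip on the oak rest that is nearer the anvil, and the yellow-banded drift along the middle of the strip farther from it (either end may point away). Keep the tin upright throughout, and leave the rivet can, hammer and brush where they are.

Things in the scene. Friction and masses are not known exactly. Their poses are not given: they have to be found in the camera images.
- anvil: anvil (fixed): square bright-steel block, face 110 x 110 mm, 60 mm above the bench, on an oak plinth 130 mm wide, 20 mm thick, that runs on behind it (x -65 to +150 mm) with a flat pale cork disc, 54 mm across, centred at x +115 mm, y 0, on the plinth's top. Origin: on the bench under the middle of the face; x away from the robot (within 7 degrees), y left, z up
- rest: tool rest (fixed): pale oak board 150 (x) x 140 (y) x 20 mm, left or right of the anvil, turned up to 9 degrees. Two flat dark-brown leather strips, 140 x 34 mm, run along x on its top, flush, their middle lines at y +35 and -35 mm. Origin: on the bench under its centre; x roughly away from the robot, y left, z up
- bolster_mid (a point): the bolster: a brass-coloured ring, 48 mm outside, 26 mm hole, 22 mm high, lying flat. Point: its centre, half-way up (11 mm above its underside); z is the ring's axis. It starts, as do the blank, the punch and the drift, on a fixed dark steel sheet 3 mm thick
- blank_mid (a point): the blank: a flat rust-brown iron plate, 84 x 50 x 12 mm, plain but for a white chalk dot in the middle of its top. Point: its centre, half-way up (6 mm); x along the 84 mm length, y along the 50 mm width
- punch_mid (a point): the punch: a bright-steel square bar, 22 x 22 mm section and 130 mm long with a red band near its head and a short blunt round nose (last 18 mm) at +x. Point: middle of its length, on its centre line (11 mm above its underside); x along the bar
- drift_mid (a point): the drift: a bright-steel square bar, 22 x 22 mm section and 130 mm long with a yellow band near its head and a longer sharp taper (last 40 mm) at +x. Point: middle of its length, on its centre line (11 mm above its underside); x along the bar
- tin_mid (a point): the grease tin: a closed round green tin with a white lid, 48 mm across (lid 49 mm), 50 mm high, standing on the bench beside the plinth's far end. Point: its centre, half-way up (25 mm)
- rivets: bystander: an open round aluminium can of copper rivets, 64 mm across, 60 mm high, loose. Origin: centre of its underside
- hammer: bystander: a hand hammer lying roughly along y near the far edge of the work, loose, about 300 mm long. Origin: on its underside near the middle of its length
- brush: bystander: a brush lying near the far right of the work, loose. Origin: on its underside near the middle of its length
There are look-alikes about, which are no part of the job. Of the things like the part that bears tin_mid, leave any that is turquoise; of the rest the larger one is meant. Of the things that look like the part that bears blank_mid, take the one that is farthest from the robot's base at the start.

How it is judged:
By the outcome, as a careful person would: the job done as asked, in the order asked, and still so for the second after the job is handed in, with the robot touching nothing.
It also fails if it takes over 136 s, if anything falls off the work surface, if the arm or the gripper's body presses on something with over 40 N, if the wrist force passes 120 N, or if a joint passes its speed limit or range.

### The arm

A 7-joint arm with a two-finger parallel gripper is mounted at the origin on the work surface. World frame = base frame: x ahead of the robot, y to its left, z up, the work surface at z = 0. Lengths are in m, angles in rad, forces in N, time in s.
With the tool pointing down it reaches from about 0.35 to 0.9 m from the base axis. Payload 8.1 kg.
Tool frame: the origin (TCP) lies at the very end of the fingers, on their centre line; the grasp point (between the pads) lies 19 mm behind it (arm.tcp_to_grasp is the z of the grasp point in the tool frame, in m); z points along the fingers, y is the line along which they close (so a half turn about z gives the same grasp; the last joint's range is limited). The gripper opens to 92 mm and grips with 3 to 60 N. Pads are 19 mm wide; open, the fingers measure 130 mm over their backs; the gripper's body (75 mm by 190 mm) begins 47 mm behind the grasp point.
Start: joints at [1.016, 0.434, 0.025, 1.573, -0.012, 1.134, -0.075], TCP at [0.273, -0.562, 0.227] pointing down, gripper open.
Joint ranges: [-2.62, 2.62], [-0.44, 2.09], [-1.27, 1.32], [0.08, 2.57], [-1.32, 4.46], [0.12, 2], [-2.74, 2.74]. Speed limits (rad/s): [2.22, 2.22, 3.01, 3.01, 3.14, 3.14, 3.14].

### API

Orientations are given as a rotation vector (axis times angle).
In Python, from cell import readout, vision, sign_off, arm gives the robot as it stands. The module is installed in compiled form; this text tells all that it offers.
- The arm moves only by the shell command python3 -m creep 'ROWS' [FORCE]. ROWS is JSON, a list of rows, each a list of 5 numbers: the shift along the tool's x, y, z in units of 4 cm (1.0 is 4 cm), then the turn about the tool's z in units of 4 degrees (1.0 is 4 degrees), then the opening, from 0 (shut) to 1 (fully open). A call has 1 to 12 rows; each row shifts and turns the commanded pose from where the row before left it, along the tool's axes as they then stand; what a row does not reach is not made up. A row lasts 1/8 s, in which the tool goes at most 62.5 mm and 10.7 degrees, less where a joint would pass 70% of its speed; a pose out of reach is approached as far as the arm can. A call with a number of a shift or a turn outside -1 to 1 is refused whole. A call with a gripper value outside its range is refused whole. The fingers move at their own pace and stop on an object; FORCE is the grip in N (left out, the last holds). Time passes only in rows, so rows that do not move let the fingers close. It gives the time, the measured TCP pose, the force, the opening and the grip force at its end, in the units of the state.
- readout.observe(): the state, without advancing time (a new reading comes with each control period).
- vision.get_image(name): name is "scene" or "top" or "wrist"; returns a dict with "pixels" (400x640x3 uint8, blue, green, red), "z_map" (400x640 float32, m along the optical axis (not along the pixel's ray), 0 where there is no reading), "camera_matrix" (3x3 intrinsics, pixels), "k1" (the pictures are not rectified: a ray, as slopes to the right and down, at radius r is drawn at 1 + k1 r^2 times it, then the intrinsics apply), "position" and "rotation" of the camera in the world. Camera axes: x right, y up, looking along -z (the intrinsics and any distortion apply to the point x, -y, -z); pixel columns grow to the right and rows downward; lengths in m; the calibration is good to about 2 mm. A picture is of the moment at which its call begins.
- sign_off(): hands the job in; it is judged then, once.
The state is a dict: "clock": time; "joints": joint angles; "dq": joint speeds; "joint_efforts": joint torques, N m; "position": TCP position; "ee_rot": TCP orientation; "force": force on the tool from outside, world axes, zero at the start; "ft_torque": the same for the moment, N m; "width": opening from 0.0 (shut) to 1.0 (fully open); "gripper_force": force on a finger pad.
Only numpy, scipy, OpenCV 4.12 (cv2) and the standard library are available. Lean on these libraries where they do the work, as an engineer would, in place of code of your own. Each camera call takes 0.05 s, during which the arm holds its last target. There are 200 camera calls.

## Working session

There is one attempt and no reset: what is moved stays moved. The work goes in short steps, Python scripts to look and compute and a shell command to move; the robot and the scene stay as the last step left them, time stands still between calls to the robot, and variables do not carry over. Pictures are saved under pics/ and viewed, at most 14 in all, crops included, and the job is handed in when it is done.

```bash
mkdir -p pics; cat > h.py <<'E'
import numpy as np, cv2
from cell import readout, vision, arm
def grab(n):
    d=vision.get_image(n); np.savez('%s.npz'%n,**d); return d
def load(n): return dict(np.load('%s.npz'%n))
def cloud(d):
    K=d['camera_matrix'];h,w=d['z_map'].shape
    u,v=np.meshgrid(np.arange(w),np.arange(h))
    p=np.stack([u,v],-1).reshape(-1,1,2).astype(float)
    q=cv2.undistortPoints(p,K,np.array([float(d['k1']),0,0,0,0])).reshape(h,w,2)
    z=d['z_map'][...,None]
    c=np.concatenate([q[...,:1]*z,-q[...,1:]*z,-z],-1)
    P=c@np.asarray(d['rotation']).T+np.asarray(d['position']); P[d['z_map']==0]=np.nan
    return P
E
python3 - <<'E'
from h import *
for n in ['top','scene']:
    d=grab(n); cv2.imwrite('pics/%s0.png'%n,d['pixels']); print(n,d['position'],d['k1'],d['camera_matrix'][0,0])
print(readout.observe(),arm.tcp_to_grasp)
E
```

```text
top [ 0.28043176 -0.01362288  1.72436846] -0.058120822051962215 495.77333272213747
scene [ 0.95115872 -0.84362026  0.64948316] -0.007836522182047027 380.04604909882664
{'clock': 0.1, 'joints': array([ 1.01638939,  0.4351618 ,  0.02496287,  1.57398655, -0.01158731,
        1.13402093, -0.07510488]), 'dq': array([ 1.37041600e-03, -9.31818118e-05, -4.90725128e-04, -2.13929073e-03,
       -1.01035492e-03, -6.34504119e-04, -1.31290116e-03]), 'joint_efforts': array([ 3.51867515e-03, -6.69125533e+01,  9.88210849e-01, -3.15147972e+01,
       -6.05961727e-02,  3.74296855e-02,  2.19382144e-05]), 'position': array([ 0.27262427, -0.56189769,  0.22602563]), 'ee_rot': array([-3.06046833e+00, -7.03281280e-01,  7.11261053e-04]), 'force': array([ 0.3936626 ,  0.09381453, -0.15292956]), 'ft_torque': array([-3.34648415e-05, -3.56685022e-02, -2.08409195e-02]), 'gripper_force': 0.0, 'width': 1.0008550550235842} -0.0188
```

View pics/top0.png

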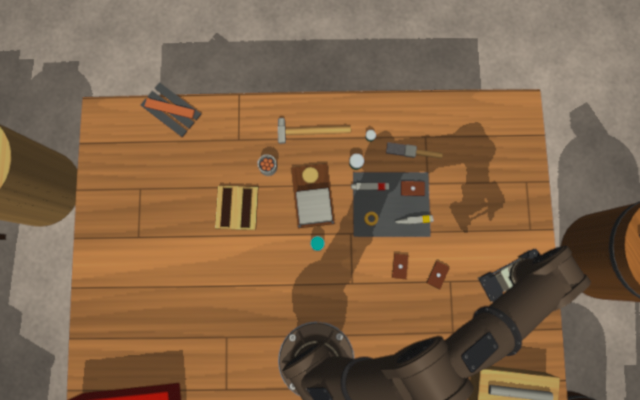

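View pics/scene0.png

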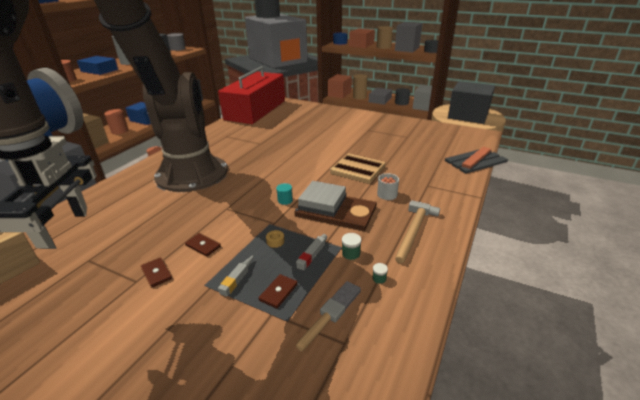

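Top view: rest (237,207), anvil (314,207), cork (310,175), ring (371,218), punch with red band (370,186), drift with yellow band (413,219). 
- Tin candidates: (357,160) green and larger, (371,134) green and smaller, (318,243) turquoise. I choose (357,160). 
- Blank candidates: (413,188), (400,265), (438,274). The farthest from the base is (413,188), on the sheet.

```bash
python3 - <<'E'
from h import *
d=load('top');P=cloud(d)
for n,(u,v) in dict(anvil=(314,207),cork=(310,175),rest=(237,207),ring=(365,218),punch=(370,186),drift=(413,219),blank=(413,188),b2=(400,265),b3=(438,274),tin=(357,160),tin2=(371,134),can=(267,163),sheet=(390,205),bench=(350,260)).items():
    print(n,np.nanmedian(P[v-1:v+2,u-1:u+2].reshape(-1,3),0).round(3), np.hypot(*P[v,u,:2]).round(3))
cv2.imwrite('pics/crop0.png',cv2.resize(d['pixels'][100:290,205:455],None,fx=3.1,fy=3.1,interpolation=cv2.INTER_CUBIC))
R=cv2.Rodrigues(readout.observe()['ee_rot'])[0];print(R.round(3))
w=grab('wrist'); print(R.T@(np.array(w['position'])-readout.observe()['position']), (R.T@w['rotation']).round(3),w['camera_matrix'],w['k1'])
E
```

```text
Traceback (most recent call last):
  File "h.py", line 13, in cloud
    P=c@np.asarray(d['rotation']).T+np.asarray(d['position']); P[d['z_map']==0]=np.nan
      ~~~~~~~~~~~~~~~~~~~~~~~~~~~~~^~~~~~~~~~~~~~~~~~~~~~~~~~
ValueError: operands could not be broadcast together with shapes (400,640) (3,)
```

```bash
sed -i "s/np.asarray(d\['rotation'\]).T/rot(d['rotation']).T/" h.py; cat >> h.py <<'E'
def rot(r): return cv2.Rodrigues(np.asarray(r,float))[0]
E
python3 - <<'E'
from h import *
d=load('top');P=cloud(d)
for n,(u,v) in dict(anvil=(314,207),cork=(310,175),rest=(237,207),ring=(365,218),punch=(370,186),drift=(413,219),blank=(413,188),b2=(400,265),b3=(438,274),tin=(357,160),tin2=(371,134),can=(267,163),sheet=(390,205),bench=(350,260)).items():
    print(n,np.nanmedian(P[v-1:v+2,u-1:u+2].reshape(-1,3),0).round(3), np.hypot(*P[v,u,:2]).round(3))
cv2.imwrite('pics/crop0.png',cv2.resize(d['pixels'][100:290,205:455],None,fx=3.1,fy=3.1,interpolation=cv2.INTER_CUBIC))
R=rot(readout.observe()['ee_rot']);print(R.round(3))
w=grab('wrist'); print(R.T@(np.array(w['position'])-readout.observe()['position']), (R.T@rot(w['rotation'])).round(3),w['camera_matrix'],w['k1'])
E
```

```text
anvil [ 0.51  -0.001  0.058] 0.51
cork [0.629 0.011 0.018] 0.63
rest [0.52  0.266 0.019] 0.585
ring [ 0.473 -0.177  0.024] 0.505
punch [ 0.585 -0.198  0.025] 0.618
drift [ 0.467 -0.343  0.024] 0.579
blank [ 0.577 -0.349  0.017] 0.674
b2 [ 0.31  -0.293  0.012] 0.427
b3 [ 0.277 -0.421  0.014] 0.504
tin [ 0.673 -0.153  0.05 ] 0.689
tin2 [ 0.77  -0.206  0.035] 0.796
can [0.666 0.158 0.055] 0.684
sheet [ 0.52  -0.268  0.001] 0.585
bench [ 0.331 -0.122  0.   ] 0.353
[[ 0.9    0.437 -0.001]
 [ 0.437 -0.9    0.001]
 [-0.    -0.001 -1.   ]]
[ 7.09576981e-02  1.45012340e-04 -1.57477139e-01] [[ 0.001  0.965  0.262]
 [ 1.    -0.001  0.   ]
 [ 0.001  0.262 -0.965]] [[284.77778698   0.         314.27035655]
 [  0.         284.77778698 196.69153315]
 [  0.           0.           1.        ]] -0.007978957217699959
```

View pics/crop0.png

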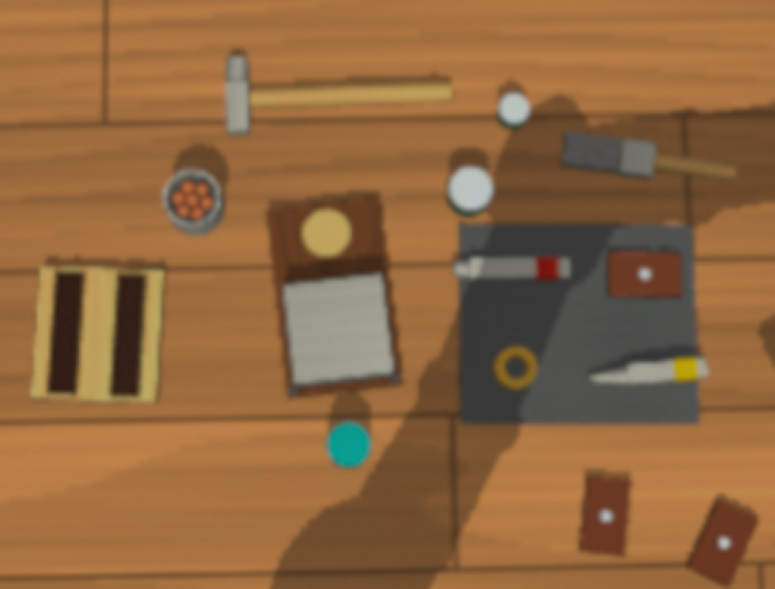

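The crop confirms the choices: red band on the punch (513,268), yellow band on the drift (650,370), larger green tin (470,190), and the plate with the chalk dot on the sheet (645,273). Next I move to an overview pose above the work.

```bash

python3 -m creep '[[0.7,-0.55,-0.19,0,1],[0.7,-0.55,-0.19,0,1],[0.7,-0.55,-0.19,0,1],[0.7,-0.55,-0.19,0,1],[0.7,-0.55,-0.19,0,1],[0.7,-0.55,-0.19,0,1],[0.7,-0.55,-0.19,0,1],[0.7,-0.55,-0.19,0,1],[0.7,-0.55,-0.19,0,1],[0.7,-0.55,-0.19,0,1],[0.7,-0.55,-0.19,0,1],[0.7,-0.55,-0.19,0,1]]'
python3 -m creep '[[0.7,-0.55,-0.19,0,1],[0.7,-0.55,-0.19,0,1],[0.7,-0.55,-0.19,0,1],[0.7,-0.55,-0.19,0,1],[0,0,0,1,1],[0,0,0,1,1],[0,0,0,1,1],[0,0,0,1,1],[0,0,0,1,1],[0,0,0,1,1],[0,0,0,0.5,1],[0,0,0,0,1]]'
python3 - <<'E'
from h import *
d=grab('wrist'); cv2.imwrite('pics/w1.png',d['pixels']); o=readout.observe(); print(o['position'],rot(o['ee_rot']).round(3),o['clock'])
E
```

```text
clock: 1.65
position: [0.4601, -0.177, 0.3181]
ee_rot: [-3.062, -0.703, 0.0]
force: [0.5, -0.2, 0.2]
width: 1.003
gripper_force: 0.0
clock: 3.15
position: [0.5222, -0.0501, 0.3482]
ee_rot: [3.142, -0.002, -0.0]
force: [0.8, -0.4, -0.1]
width: 1.0
gripper_force: 0.0
[ 0.52219161 -0.05003494  0.34825506] [[ 1.    -0.001 -0.   ]
 [-0.001 -1.    -0.   ]
 [-0.     0.    -1.   ]] 3.2
```

View pics/w1.png

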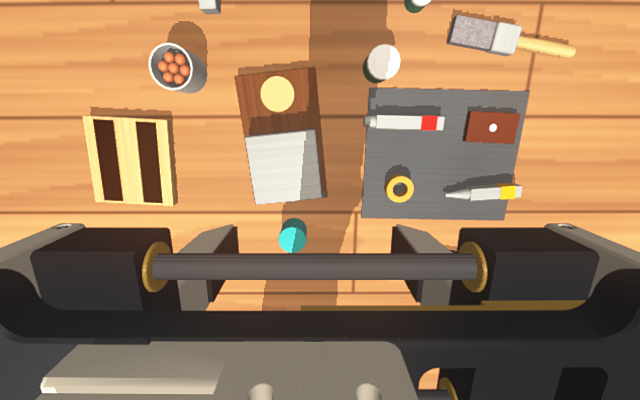

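The wrist view shows everything: rest (132,160), anvil (285,165), cork (277,93), tin (383,62), punch (405,122), blank (493,127), ring (400,189), drift (487,192).

```bash
cat >> h.py <<'E'
def plane(d,z):
    K=d['camera_matrix'];h,w=d['z_map'].shape
    u,v=np.meshgrid(np.arange(w),np.arange(h))
    p=np.stack([u,v],-1).reshape(-1,1,2).astype(float)
    q=cv2.undistortPoints(p,K,np.array([float(d['k1']),0,0,0,0])).reshape(h,w,2)
    r=np.stack([q[...,0],-q[...,1],-np.ones((h,w))],-1)@rot(d['rotation']).T
    c=np.asarray(d['position']); return c+r*((z-c[2])/r[...,2])[...,None]
def box(d,win,z,test,dbg=None):
    """win=u0,v0,u1,v1; test(hsv,P)->mask; largest blob's min-area rect on plane z"""
    P=cloud(d);Q=plane(d,z);hsv=cv2.cvtColor(d['pixels'],cv2.COLOR_BGR2HSV).astype(int)
    m=np.zeros(P.shape[:2],bool);u0,v0,u1,v1=win;m[v0:v1,u0:u1]=True
    m&=test(hsv,P)
    n,l,s,_=cv2.connectedComponentsWithStats(m.astype(np.uint8))
    m=l==1+np.argmax(s[1:,4])
    (cx,cy),(a,b),t=cv2.minAreaRect((Q[m][:,:2]*1000).astype(np.float32))
    if a<b: a,b,t=b,a,t+90
    t=(t+90)%180-90
    return dict(c=(round(cx/1e3,4),round(cy/1e3,4)),size=(round(a,1),round(b,1)),ang=round(t,1),n=int(m.sum()),z=round(float(np.nanmedian(P[m][:,2])),4),mean=(Q[m][:,:2].mean(0)).round(4))
def hz(a,b): return lambda h,P:(P[...,2]>a)&(P[...,2]<b)
def units(x,y,z,yaw=None):
    o=readout.observe();R=rot(o['ee_rot']);p=o['position'];Y=np.degrees(np.arctan2(R[1,0],R[0,0]))
    s=R.T@(np.array([x,y,z])-p)/.04
    print('at',p.round(4),'yaw',Y.round(1),'shift units',s.round(2),'turn units',None if yaw is None else round(-(yaw-Y)/4,2))
E
python3 - <<'E'
from h import *
d=load('wrist')
f=lambda n,*a: print(n,box(d,*a))
f('anvil',(235,115,340,215),.06,hz(.052,.07))
f('plinth',(225,55,340,140),.02,hz(.012,.03))
f('cork',(250,70,305,118),.02,lambda h,P:(h[...,2]>180)&(h[...,1]<160)&(P[...,2]<.03))
f('rest',(70,105,190,215),.02,hz(.012,.03))
f('stripL',(85,110,130,210),.02,lambda h,P:(h[...,2]<90)&(P[...,2]>.012))
f('stripR',(130,110,175,210),.02,lambda h,P:(h[...,2]<90)&(P[...,2]>.012))
f('ring',(375,170,425,210),.025,hz(.018,.03))
f('punch',(360,105,455,140),.025,hz(.017,.03))
f('drift',(435,175,530,210),.025,hz(.017,.03))
f('blank',(455,100,530,150),.015,lambda h,P:(P[...,2]>.008)&(P[...,2]<.025))
f('blankcol',(455,100,530,150),.015,lambda h,P:(h[...,1]>120)&((h[...,0]<12)|(h[...,0]>170)))
f('tin',(355,35,410,90),.05,hz(.043,.06))
P=cloud(d);print(P[150,230],P[200,450])
E
```

```text
anvil {'c': (0.5193, -0.0021), 'size': (109.3, 109.2), 'ang': 5.8, 'n': 4731, 'z': 0.0595, 'mean': array([ 0.5211, -0.0021])}
plinth {'c': (0.6113, 0.0074), 'size': (129.5, 113.4), 'ang': -84.2, 'n': 4920, 'z': 0.0195, 'mean': array([0.6215, 0.0075])}
cork {'c': (0.633, 0.0102), 'size': (55.1, 53.3), 'ang': 89.9, 'n': 1002, 'z': 0.02, 'mean': array([0.6332, 0.0103])}
rest {'c': (0.5235, 0.266), 'size': (149.8, 143.5), 'ang': -3.2, 'n': 7130, 'z': 0.0199, 'mean': array([0.5261, 0.266 ])}
stripL {'c': (0.5247, 0.3044), 'size': (136.3, 30.9), 'ang': -3.4, 'n': 1386, 'z': 0.0203, 'mean': array([0.5281, 0.304 ])}
stripR {'c': (0.5209, 0.2337), 'size': (135.8, 30.4), 'ang': -2.9, 'n': 555, 'z': 0.0201, 'mean': array([0.5508, 0.2334])}
ring {'c': (0.4776, -0.1979), 'size': (47.5, 46.4), 'ang': 90.0, 'n': 438, 'z': 0.0243, 'mean': array([ 0.4774, -0.1979])}
punch {'c': (0.5888, -0.1959), 'size': (129.0, 22.2), 'ang': -90.0, 'n': 1056, 'z': 0.0243, 'mean': array([ 0.5893, -0.1987])}
drift {'c': (0.4694, -0.3475), 'size': (128.2, 24.5), 'ang': -87.0, 'n': 826, 'z': 0.0242, 'mean': array([ 0.4698, -0.3557])}
blank {'c': (0.5809, -0.3469), 'size': (88.5, 49.8), 'ang': 87.4, 'n': 1552, 'z': 0.0143, 'mean': array([ 0.5809, -0.3467])}
blankcol {'c': (0.5807, -0.347), 'size': (87.0, 49.2), 'ang': 87.4, 'n': 1486, 'z': 0.0143, 'mean': array([ 0.5811, -0.347 ])}
tin {'c': (0.6744, -0.1519), 'size': (47.6, 46.8), 'ang': -41.6, 'n': 904, 'z': 0.0495, 'mean': array([ 0.6748, -0.1519])}
[ 0.54091379  0.09908261 -0.00115463] [ 0.44990876 -0.29941886  0.00290254]
```

```bash

python3 -m creep '[[-0.14,0.46,0.78,0,1],[-0.14,0.46,0.78,0,1],[-0.14,0.46,0.78,0,1],[-0.14,0.46,0.78,0,1],[-0.14,0.46,0.78,0,1],[-0.14,0.46,0.78,0,1],[-0.14,0.46,0.78,0,1],[-0.14,0.46,0.78,0,1],[0,0,0,0,1],[0,0,0,0,1]]'
python3 - <<'E'
from h import *
units(.4777,-.198,.006)
d=grab('wrist');print(box(d,(0,0,640,400),.025,lambda h,P:(P[...,2]>.018)&(P[...,2]<.03)&(abs(P[...,0]-.478)<.035)&(abs(P[...,1]+.198)<.035)))
E
```

```text
clock: 4.45
position: [0.4781, -0.1965, 0.0997]
ee_rot: [-3.141, 0.002, -0.002]
force: [0.5, 0.5, 1.2]
width: 1.003
gripper_force: 0.0
at [ 0.4781 -0.1965  0.0997] yaw -0.1 shift units [-0.01  0.04  2.34] turn units None
{'c': (0.4767, -0.1991), 'size': (47.1, 47.0), 'ang': 44.8, 'n': 1707, 'z': 0.0244, 'mean': array([ 0.4774, -0.199 ])}
```

```bash

python3 -m creep '[[-0.02,0.06,0.8,0,1],[0,0,0.8,0,1],[0,0,0.74,0,1],[0,0,0,0,1],[0,0,0,0,0],[0,0,0,0,0],[0,0,0,0,0],[0,0,0,0,0],[0,0,0,0,0],[0,0,0,0,0]]' 30
python3 - <<'E'
from h import *
units(.5193,-.0021,.15)
E
```

```text
clock: 5.75
position: [0.4763, -0.1996, 0.0052]
ee_rot: [3.142, -0.003, 0.0]
force: [-0.1, 0.3, 3.3]
width: 0.523
gripper_force: 30.0
at [ 0.4763 -0.1996  0.0052] yaw -0.1 shift units [ 1.06 -4.94 -3.62] turn units None
```

```bash

python3 -m creep '[[0,0,-0.5,0,0],[0,0,-0.9,0,0],[0,0,-0.9,0,0],[0.17,-0.82,-0.15,0,0],[0.17,-0.82,-0.15,0,0],[0.17,-0.82,-0.15,0,0],[0.17,-0.82,-0.15,0,0],[0.17,-0.82,-0.15,0,0],[0.17,-0.82,-0.15,0,0],[0,0,0,0,0],[0,0,0,0,0]]'
python3 - <<'E'
from h import *
units(.5188,-.0021,.0625)
d=grab('wrist');print(box(d,(0,0,640,400),.06,lambda h,P:(P[...,2]>.053)&(P[...,2]<.067)&(abs(P[...,0]-.52)<.09)&(abs(P[...,1])<.09)))
cv2.imwrite('pics/w2.png',d['pixels'])
E
```

```text
clock: 7.12
position: [0.517, -0.0036, 0.1327]
ee_rot: [3.141, -0.004, -0.002]
force: [-0.3, 0.4, -1.3]
width: 0.518
gripper_force: 30.0
at [ 0.517  -0.0036  0.1327] yaw -0.1 shift units [ 0.05 -0.04  1.76] turn units None
{'c': (0.5312, -0.0005), 'size': (108.5, 86.0), 'ang': -84.3, 'n': 10502, 'z': 0.0596, 'mean': array([ 0.5413, -0.0011])}
```

View pics/w2.png

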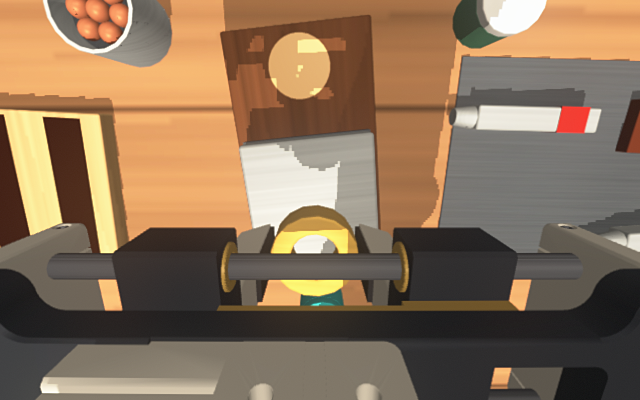

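```bash

python3 -m creep '[[0.05,-0.04,0.5,0,0],[0,0,0.6,0,0],[0,0,0.4,0,0],[0,0,0.15,0,0],[0,0,0.1,0,0],[0,0,0,0,0],[0,0,0,0,0]]'
python3 -c "
from h import *
units(.5188,-.002,.0625)"
```

```text
clock: 8.05
position: [0.52, -0.0012, 0.0637]
ee_rot: [-3.142, 0.003, -0.002]
force: [-0.6, 0.2, -2.2]
width: 0.518
gripper_force: 30.0
at [ 0.52   -0.0012  0.0637] yaw -0.1 shift units [-0.03  0.02  0.03] turn units None
```

```bash

python3 -m creep '[[-0.02,0.02,0.04,0,0],[0,0,0,0,0],[0,0,0,0,0.7],[0,0,0,0,0.7],[0,0,0,0,1],[0,0,0,0,1],[0,0,-0.8,0,1],[0,0,-0.8,0,1],[-0.9,0,-0.8,0,1],[-0.9,0,0,0,1],[0,0,0,0,1]]'
python3 - <<'E'
from h import *
d=grab('wrist');near=lambda h,P:(abs(P[...,0]-.52)<.075)&(abs(P[...,1])<.075)
print(box(d,(0,0,640,400),.06,lambda h,P:hz(.053,.067)(h,P)&near(h,P)))
print(box(d,(0,0,640,400),.082,lambda h,P:hz(.074,.09)(h,P)&near(h,P)))
units(.5808,-.347,.10,87.4)
E
```

```text
clock: 9.43
position: [0.4444, -0.0022, 0.1578]
ee_rot: [3.141, -0.003, -0.001]
force: [-0.1, 0.4, 0.4]
width: 0.998
gripper_force: 0.0
{'c': (0.5184, -0.0016), 'size': (108.7, 108.0), 'ang': -84.3, 'n': 13483, 'z': 0.0595, 'mean': array([ 0.5219, -0.0015])}
{'c': (0.5188, -0.0017), 'size': (47.1, 46.3), 'ang': 1.4, 'n': 2085, 'z': 0.0814, 'mean': array([ 0.5196, -0.0018])}
at [ 0.4462 -0.0021  0.1578] yaw -0.1 shift units [3.38 8.62 1.45] turn units -21.88
```

```bash

python3 -m creep '[[0.28,0.72,0,0,1],[0.28,0.72,0,0,1],[0.28,0.72,0,0,1],[0.28,0.72,0,0,1],[0.28,0.72,0,0,1],[0.28,0.72,0,0,1],[0.28,0.72,0,0,1],[0.28,0.72,0,0,1],[0.28,0.72,0,0,1],[0.28,0.72,0,0,1],[0.28,0.72,0,0,1],[0.28,0.72,0,0,1]]'
python3 -m creep '[[0,0,0,-1,1],[0,0,0,-1,1],[0,0,0,-1,1],[0,0,0,-1,1],[0,0,0,-1,1],[0,0,0,-1,1],[0,0,0,-1,1],[0,0,0,-1,1],[0,0,0,-1,1],[0,0,0,-1,1],[0,0,0,-1,1]]'
python3 -m creep '[[0,0,0.1,-1,1],[0,0,0.1,-1,1],[0,0,0.1,-1,1],[0,0,0.1,-1,1],[0,0,0.1,-1,1],[0,0,0.1,-1,1],[0,0,0.1,-1,1],[0,0,0.1,-1,1],[0,0,0,-1,1],[0,0,0,-1,1],[0,0,0,-0.9,1],[0,0,0,0,1]]'
python3 - <<'E'
from h import *
d=grab('wrist');cv2.imwrite('pics/w3.png',d['pixels'])
print(box(d,(0,0,640,400),.015,lambda h,P:(h[...,1]>120)&((h[...,0]<12)|(h[...,0]>170))&(abs(P[...,0]-.58)<.06)&(abs(P[...,1]+.347)<.06)))
units(.5808,-.347,.006,87.4)
E
```

```text
clock: 10.98
position: [0.5815, -0.3492, 0.1567]
ee_rot: [3.142, -0.003, -0.0]
force: [0.3, 0.3, 0.8]
width: 0.998
gripper_force: 0.0
clock: 12.35
position: [0.5811, -0.3483, 0.1566]
ee_rot: [-2.913, -1.177, 0.0]
force: [-0.8, 0.7, -0.1]
width: 0.998
gripper_force: 0.0
clock: 13.85
position: [0.5809, -0.3483, 0.1247]
ee_rot: [-2.27, -2.171, -0.001]
force: [0.2, 0.2, 0.0]
width: 1.0
gripper_force: 0.0
{'c': (0.5804, -0.3491), 'size': (82.3, 49.3), 'ang': 87.5, 'n': 4045, 'z': 0.0145, 'mean': array([ 0.5804, -0.3474])}
at [ 0.5809 -0.3482  0.1248] yaw 87.4 shift units [ 0.03 -0.    2.97] turn units -0.01
```

View pics/w3.png

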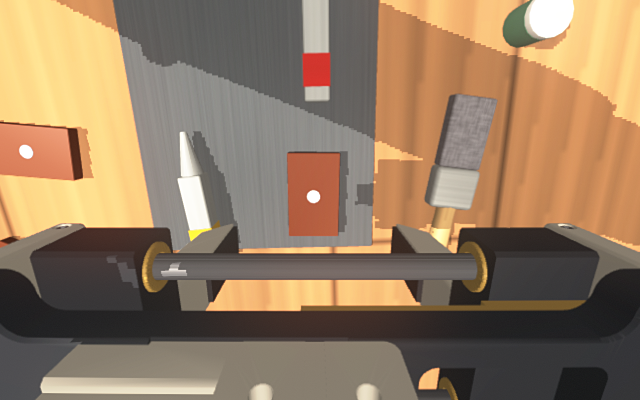

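The view shows the blank square between the fingers with its chalk dot at (313,197). The brush is to the right at (460,150), so I narrow the opening before going down.

```bash

python3 -m creep '[[0,0,0.5,0,0.76],[0,0,0.8,0,0.76],[0,0,0.8,0,0.76],[0,0,0.6,0,0.76],[0,0,0.25,0,0.76],[0,0,0,0,0.76],[0,0,0,0,0.76]]'
```

```text
clock: 14.78
position: [0.5812, -0.348, 0.0085]
ee_rot: [2.269, 2.171, 0.001]
force: [0.5, 0.5, 0.9]
width: 0.763
gripper_force: 0.0
```

```bash
python3 -c "
from h import *
units(.5806,-.348,.005,87.5)"
```

```text
at [ 0.5812 -0.348   0.0085] yaw 87.5 shift units [-0.   -0.01  0.09] turn units -0.01
```

```bash

python3 -m creep '[[0,0,0.09,0,0.76],[0,0,0,0,0],[0,0,0,0,0],[0,0,0,0,0],[0,0,0,0,0],[0,0,0,0,0],[0,0,-0.3,0,0],[0,0,-0.8,0,0],[0,0,-0.9,0,0],[0,0,-0.9,0,0],[0,0,-0.6,0,0],[0,0,0,0,0]]' 35
python3 - <<'E'
from h import *
units(.519,-.0018,.13,95.8)
E
```

```text
clock: 16.27
position: [0.5817, -0.3481, 0.1462]
ee_rot: [2.267, 2.17, 0.002]
force: [-0.5, -0.4, -3.4]
width: 0.542
gripper_force: 35.0
at [ 0.5817 -0.3481  0.1462] yaw 87.5 shift units [ 8.58 -1.95  0.39] turn units -2.08
```

```bash

python3 -m creep '[[0.4,-0.1,0,0,0],[0.8,-0.18,0,0,0],[0.8,-0.18,0,0,0],[0.8,-0.18,0,0,0],[0.8,-0.18,0,0,0],[0.8,-0.18,0,0,0],[0.8,-0.18,0,0,0],[0.8,-0.18,0,0,0],[0.8,-0.18,0,0,0],[0.8,-0.18,0,0,0],[0.78,-0.18,0,0,0],[0,-0.05,0,0,0]]'
python3 -m creep '[[0,0,0,-1,0],[0,0,0,-1,0],[0,0,0,0,0],[0,0,0,0,0]]'
python3 - <<'E'
from h import *
units(.519,-.0018,.085,95.8)
d=grab('wrist');cv2.imwrite('pics/w4.png',d['pixels'])
P=cloud(d)
print(box(d,(0,0,640,400),.154,lambda h,P:(h[...,1]>120)&((h[...,0]<12)|(h[...,0]>170))&hz(.142,.17)(h,P)))
units(.519,-.0018,.085,95.8)
E
```

```text
clock: 17.77
position: [0.5151, -0.0055, 0.1429]
ee_rot: [-2.262, -2.177, 0.001]
force: [0.3, -0.5, -5.1]
width: 0.54
gripper_force: 35.0
clock: 18.27
position: [0.5166, -0.0097, 0.1434]
ee_rot: [-2.114, -2.323, 0.001]
force: [-0.2, 0.2, -3.4]
width: 0.545
gripper_force: 35.0
at [ 0.5166 -0.0097  0.1434] yaw 95.4 shift units [0.19 0.08 1.46] turn units -0.11
{'c': (0.5155, 0.0099), 'size': (49.6, 43.1), 'ang': 5.4, 'n': 6474, 'z': 0.1539, 'mean': array([0.5153, 0.0107])}
at [ 0.5168 -0.0097  0.1435] yaw 95.4 shift units [0.19 0.07 1.46] turn units -0.1
```

View pics/w4.png

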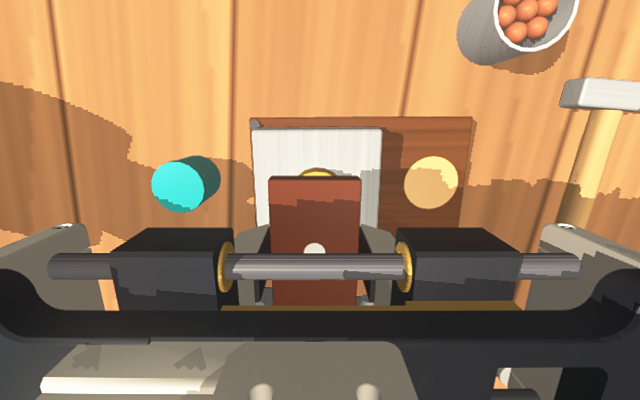

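The blank is held square, with the ring just beyond its far edge at (317,172). Measured against the ring it needs a shift of about 8 mm.

```bash

python3 -m creep '[[0.21,0.07,0.3,-0.1,0],[0,0,0.5,0,0],[0,0,0.4,0,0],[0,0,0.2,0,0],[0,0,0,0,0],[0,0,0,0,0],[0,0,0,0,0]]'
python3 - <<'E'
from h import *
units(.5185,-.0011,.084,95.8)
E
```

```text
clock: 19.2
position: [0.5197, -0.0009, 0.0885]
ee_rot: [2.104, 2.332, 0.001]
force: [0.9, 0.9, -4.1]
width: 0.539
gripper_force: 35.0
at [ 0.5197 -0.0009  0.0885] yaw 95.9 shift units [-0.   -0.03  0.11] turn units 0.02
```

```bash

python3 -m creep '[[0,-0.02,0.07,0,0],[0,0,0.03,0,0],[0,0,0,0,0],[0,0,0,0,0]]'
```

```text
clock: 19.7
position: [0.5185, -0.0009, 0.0839]
ee_rot: [2.105, 2.332, 0.0]
force: [0.0, -0.6, -4.7]
width: 0.536
gripper_force: 35.0
```

```bash

python3 -m creep '[[0,0,0.03,0,0],[0,0,0,0,0],[0,0,0,0,0]]'
```

```text
clock: 20.08
position: [0.5186, -0.0009, 0.083]
ee_rot: [2.104, 2.332, 0.0]
force: [-1.7, -1.5, 3.4]
width: 0.543
gripper_force: 35.0
```

Contact. I release gently, rise and look back.

```bash

python3 -m creep '[[0,0,0,0,0.65],[0,0,0,0,0.75],[0,0,0,0,0.85],[0,0,0,0,0.85],[0,0,-0.5,0,0.85],[0,0,-0.8,0,1],[0,0,-0.8,0,1],[-0.9,0,0,0,1],[-0.9,0,0,0,1],[-0.5,0,0,0,1],[0,0,0,0,1]]'
python3 - <<'E'
from h import *
d=grab('wrist');cv2.imwrite('pics/w5.png',d['pixels']);near=lambda h,P:(abs(P[...,0]-.52)<.075)&(abs(P[...,1])<.075)
print(box(d,(0,0,640,400),.06,lambda h,P:hz(.053,.067)(h,P)&near(h,P)))
print(box(d,(0,0,640,400),.094,lambda h,P:hz(.087,.102)(h,P)&near(h,P)))
units(.6747,-.1519,.12,5.8)
E
```

```text
clock: 21.45
position: [0.5278, -0.0942, 0.1665]
ee_rot: [2.108, 2.329, -0.001]
force: [0.3, 0.6, -0.1]
width: 1.001
gripper_force: 0.0
{'c': (0.5187, -0.0014), 'size': (108.9, 107.2), 'ang': 5.7, 'n': 8678, 'z': 0.0595, 'mean': array([5.181e-01, 4.000e-04])}
{'c': (0.5194, -0.0027), 'size': (82.4, 49.8), 'ang': -84.2, 'n': 7575, 'z': 0.0936, 'mean': array([ 0.5192, -0.0007])}
at [ 0.5278 -0.0925  0.1666] yaw 95.8 shift units [-1.85  3.5   1.16] turn units 22.5
```

View pics/w5.png

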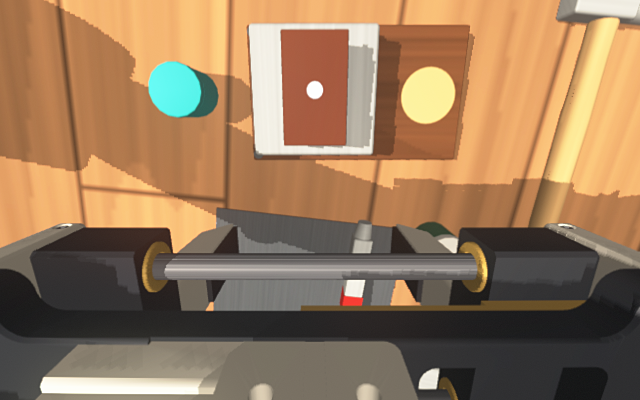

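Blank centred on ring and anvil to about 1 mm: dot at (314,90) in the middle of the face. Next, the tin.

```bash

python3 -m creep '[[-0.37,0.7,0,0,1],[-0.37,0.7,0,0,1],[-0.37,0.7,0,0,1],[-0.37,0.7,0,0,1],[-0.37,0.7,0,0,1],[0,0,0,1,1],[0,0,0,1,1],[0,0,0,1,1],[0,0,0,1,1],[0,0,0,1,1],[0,0,0,1,1],[0,0,0,1,1]]'
python3 -m creep '[[0,0,0,1,1],[0,0,0,1,1],[0,0,0,1,1],[0,0,0,1,1],[0,0,0,1,1],[0,0,0,1,1],[0,0,0,1,1],[0,0,0,1,1],[0,0,0,1,1],[0,0,0,1,1],[0,0,0,1,1],[0,0,0,1,1]]'
python3 -m creep '[[0,0,0,1,1],[0,0,0,1,1],[0,0,0,1,1],[0,0,0,0.5,1],[0,0,0,0,1],[0,0,0,0,1]]'
python3 - <<'E'
from h import *
d=grab('wrist')
print(box(d,(0,0,640,400),.05,lambda h,P:hz(.043,.057)(h,P)&(abs(P[...,0]-.675)<.04)&(abs(P[...,1]+.152)<.04)))
units(.6747,-.1519,.012,5.8)
E
```

```text
clock: 23.0
position: [0.6749, -0.1493, 0.1667]
ee_rot: [-2.606, -1.754, -0.001]
force: [0.0, -0.1, 0.2]
width: 1.001
gripper_force: 0.0
clock: 24.5
position: [0.6748, -0.1493, 0.1666]
ee_rot: [-3.093, -0.542, -0.0]
force: [0.5, 0.4, 0.7]
width: 0.999
gripper_force: 0.0
clock: 25.25
position: [0.6748, -0.1513, 0.1667]
ee_rot: [-3.137, -0.163, -0.0]
force: [0.3, 0.3, 0.1]
width: 1.004
gripper_force: 0.0
{'c': (0.6764, -0.1523), 'size': (48.3, 47.5), 'ang': 32.7, 'n': 1801, 'z': 0.0496, 'mean': array([ 0.6769, -0.1524])}
at [ 0.6747 -0.1514  0.1667] yaw 5.9 shift units [-0.    0.01  3.87] turn units 0.03
```

```bash

python3 -m creep '[[0.03,0.02,0.6,0,1],[0,0,0.9,0,1],[0,0,0.9,0,1],[0,0,0.9,0,1],[0,0,0.5,0,1],[0,0,0.05,0,1],[0,0,0,0,1],[0,0,0,0,0],[0,0,0,0,0],[0,0,0,0,0],[0,0,0,0,0],[0,0,0,0,0]]' 20
python3 - <<'E'
from h import *
units(.6334,.0099,.032,5.8)
E
```

```text
clock: 26.8
position: [0.676, -0.1524, 0.0128]
ee_rot: [3.137, 0.161, 0.0]
force: [-0.8, 0.4, 1.1]
width: 0.527
gripper_force: 20.0
at [ 0.676  -0.1524  0.0128] yaw 5.9 shift units [-0.64 -4.15 -0.48] turn units 0.02
```

```bash

python3 -m creep '[[0,0,-0.4,0,0],[0,0,-0.8,0,0],[0,0,-0.6,0,0],[-0.09,-0.5,0,0,0],[-0.09,-0.6,0,0,0],[-0.09,-0.6,0,0,0],[-0.09,-0.6,0,0,0],[-0.09,-0.6,0,0,0],[-0.09,-0.6,0,0,0],[-0.1,-0.6,0,0,0],[0,0,0,0,0],[0,0,0,0,0]]'
python3 - <<'E'
from h import *
units(.6334,.0099,.033,5.8)
d=grab('wrist');cv2.imwrite('pics/w6.png',d['pixels'])
P=cloud(d);print(box(d,(0,0,640,400),.121,lambda h,P:(h[...,1]<60)&hz(.105,.14)(h,P)&(abs(P[...,0]-.634)<.05)))
E
```

```text
clock: 28.3
position: [0.6336, 0.008, 0.0845]
ee_rot: [3.137, 0.162, -0.0]
force: [-0.1, -0.1, -1.3]
width: 0.523
gripper_force: 20.0
at [0.6336 0.008  0.0845] yaw 5.9 shift units [ 0.   -0.05  1.29] turn units 0.02
{'c': (0.6537, 0.0101), 'size': (72.3, 17.7), 'ang': -84.1, 'n': 3402, 'z': 0.1203, 'mean': array([0.6511, 0.0098])}
```

View pics/w6.png

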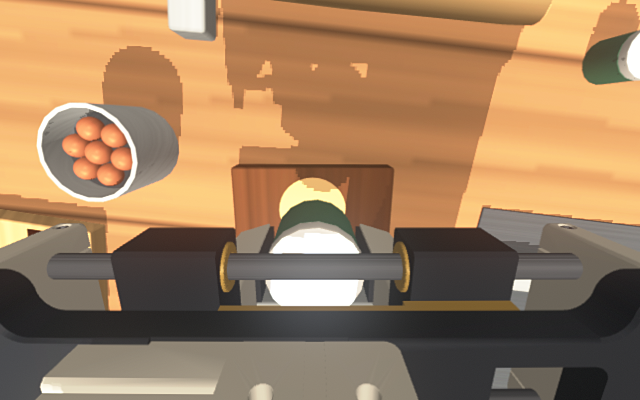

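The tin is held upright above the cork, whose far part shows at (312,200). Lower it.

```bash

python3 -m creep '[[0,-0.05,0.4,0,0],[0,0,0.5,0,0],[0,0,0.25,0,0],[0,0,0.08,0,0],[0,0,0,0,0],[0,0,0,0,0],[0,0,0,0,0]]'
python3 -m creep '[[0,0,0.04,0,0],[0,0,0,0,0],[0,0,0,0,0]]'
```

```text
clock: 29.22
position: [0.6339, 0.0101, 0.0361]
ee_rot: [3.137, 0.161, 0.001]
force: [0.9, -0.2, -0.4]
width: 0.523
gripper_force: 20.0
clock: 29.6
position: [0.6335, 0.0101, 0.0339]
ee_rot: [3.137, 0.161, 0.0]
force: [-0.3, 0.1, -2.0]
width: 0.528
gripper_force: 20.0
```

```bash

python3 -m creep '[[0,0,0.03,0,0],[0,0,0,0,0],[0,0,0,0,0]]'
```

```text
clock: 29.98
position: [0.6336, 0.0101, 0.0327]
ee_rot: [3.137, 0.161, 0.0]
force: [-0.2, -0.8, -0.9]
width: 0.526
gripper_force: 20.0
```

```bash

python3 -m creep '[[0,0,0.02,0,0],[0,0,0,0,0.6],[0,0,0,0,0.7],[0,0,0,0,1],[0,0,0,0,1],[0,0,0,0,1],[0,0,-0.5,0,1],[0,0,-0.9,0,1],[0,0,-0.9,0,1],[0,0,-0.9,0,1],[-0.8,0,-0.9,0,1],[-0.7,0,0,0,1]]'
python3 - <<'E'
from h import *
d=grab('wrist');near=lambda h,P:(abs(P[...,0]-.634)<.06)&(abs(P[...,1]-.01)<.06)
print(box(d,(0,0,640,400),.07,lambda h,P:hz(.064,.076)(h,P)&near(h,P)))
near=lambda h,P:(abs(P[...,0]-.52)<.075)&(abs(P[...,1])<.075)
print(box(d,(0,0,640,400),.094,lambda h,P:hz(.087,.102)(h,P)&near(h,P)))
units(.5890,-.196,.12,90)
E
```

```text
clock: 31.48
position: [0.5748, 0.0042, 0.1989]
ee_rot: [-3.137, -0.161, -0.008]
force: [-0.2, 0.3, -0.4]
width: 0.999
gripper_force: 0.0
{'c': (0.6333, 0.0096), 'size': (47.4, 47.1), 'ang': -84.1, 'n': 1909, 'z': 0.0695, 'mean': array([0.6337, 0.01  ])}
{'c': (0.5322, -0.0018), 'size': (83.5, 28.9), 'ang': -84.1, 'n': 2336, 'z': 0.0936, 'mean': array([ 0.5324, -0.0017])}
at [0.5705 0.0035 0.1974] yaw 5.9 shift units [-0.05  5.01  1.94] turn units -21.03
```

```bash

python3 -m creep '[[0,0.7,0,0,1],[0,0.7,0,0,1],[0,0.7,0,0,1],[0,0.7,0,0,1],[0,0.7,0,0,1],[0,0.7,0,0,1],[0,0.8,0,0,1],[0,0,0,-1,1],[0,0,0,-1,1],[0,0,0,-1,1],[0,0,0,-1,1],[0,0,0,-1,1]]'
python3 -m creep '[[0,0,0.1,-1,1],[0,0,0.1,-1,1],[0,0,0.1,-1,1],[0,0,0.1,-1,1],[0,0,0.1,-1,1],[0,0,0.1,-1,1],[0,0,0.1,-1,1],[0,0,0.1,-1,1],[0,0,0.1,-1,1],[0,0,0.1,-1,1],[0,0,0.1,-1,1],[0,0,0.1,-1,1]]'
python3 -m creep '[[0,0,0,-1,0.6],[0,0,0,-1,0.6],[0,0,0,-1,0.6],[0,0,0,-1,0.6],[0,0,0,0,0.6],[0,0,0,0,0.6]]'
python3 - <<'E'
from h import *
d=grab('wrist')
print(box(d,(0,0,640,400),.025,lambda h,P:hz(.018,.03)(h,P)&(abs(P[...,0]-.589)<.03)&(abs(P[...,1]+.197)<.09)))
units(.589,-.196,.008,90)
E
```

```text
clock: 33.02
position: [0.5942, -0.195, 0.1957]
ee_rot: [-3.061, -0.707, 0.001]
force: [-0.1, 1.0, -0.5]
width: 0.999
gripper_force: 0.0
clock: 34.52
position: [0.5943, -0.195, 0.1476]
ee_rot: [-2.509, -1.891, 0.0]
force: [-0.3, 0.5, -0.2]
width: 1.004
gripper_force: 0.0
clock: 35.28
position: [0.5943, -0.195, 0.1478]
ee_rot: [-2.225, -2.217, 0.0]
force: [0.1, 0.4, -0.3]
width: 0.6
gripper_force: 0.0
{'c': (0.5893, -0.1967), 'size': (128.9, 22.0), 'ang': 89.0, 'n': 2538, 'z': 0.0245, 'mean': array([ 0.5893, -0.1959])}
at [ 0.5943 -0.195   0.1478] yaw 89.8 shift units [-0.03 -0.13  3.5 ] turn units -0.05
```

```bash

python3 -m creep '[[-0.04,-0.125,0.5,0.1,0.6],[0,0,0.9,0,0.6],[0,0,0.9,0,0.6],[0,0,0.8,0,0.6],[0,0,0.4,0,0.6],[0,0,0,0,0.6],[0,0,0,0,0],[0,0,0,0,0],[0,0,0,0,0],[0,0,0,0,0],[0,0,0,0,0]]' 45
python3 - <<'E'
from h import *
units(.5209,.2337,.15,176.8)
E
```

```text
clock: 36.7
position: [0.5892, -0.1967, 0.0084]
ee_rot: [2.232, 2.211, -0.001]
force: [-1.7, -0.4, 5.2]
width: 0.236
gripper_force: 44.9
at [ 0.5892 -0.1967  0.0084] yaw 89.5 shift units [10.74 -1.81 -3.54] turn units -21.83
```

```bash

python3 -m creep '[[0,0,-0.4,0,0],[0,0,-0.9,0,0],[0,0,-0.9,0,0],[0,0,-0.9,0,0],[0,0,-0.9,0,0],[0.5,-0.09,0,0,0],[0.85,-0.145,0,0,0],[0.85,-0.145,0,0,0],[0.85,-0.145,0,0,0],[0.85,-0.145,0,0,0],[0.85,-0.145,0,0,0],[0.85,-0.145,0,0,0]]'
python3 -m creep '[[0.85,-0.145,0,0,0],[0.85,-0.145,0,0,0],[0.85,-0.145,0,0,0],[0.85,-0.145,0,0,0],[0.85,-0.145,0,0,0],[0.85,-0.145,0,0,0],[0.05,-0.01,0,0,0],[0,0,0,-0.8,0],[0,0,0,-1,0],[0,0,0,-1,0],[0,0,0,-1,0],[0,0,0,-1,0]]'
python3 -m creep '[[0,0,0,-1,0],[0,0,0,-1,0],[0,0,0,-1,0],[0,0,0,-1,0],[0,0,0,-1,0],[0,0,0,-1,0],[0,0,0,-1,0],[0,0,0,-1,0],[0,0,0,-1,0],[0,0,0,-1,0],[0,0,0,-1,0],[0,0,0,-1,0]]'
python3 -m creep '[[0,0,0,-1,0],[0,0,0,-1,0],[0,0,0,-1,0],[0,0,0,-1,0],[0,0,0,-1,0],[0,0,0,0,0],[0,0,0,0,0]]'
python3 - <<'E'
from h import *
d=grab('wrist');cv2.imwrite('pics/w7.png',d['pixels']);o=readout.observe()['position']
print(box(d,(0,0,640,400),o[2]+.0166,lambda h,P:hz(o[2]+.008,o[2]+.026)(h,P)&(abs(P[...,1]-o[1])<.02)&(P[...,0]<o[0]+.1)))
near=lambda h,P:(abs(P[...,0]-.523)<.1)&(abs(P[...,1]-.268)<.1)
for w in ((0,0,310,400),(310,0,640,400)):print(box(d,w,.02,lambda h,P:near(h,P)&(h[...,2]<90)&hz(.012,.028)(h,P)))
print(box(d,(0,0,640,400),.02,lambda h,P:near(h,P)&hz(.012,.028)(h,P)))
units(.5209,.2337,.027,176.8)
E
```

```text
clock: 38.2
position: [0.5512, 0.0298, 0.1669]
ee_rot: [-2.229, -2.212, 0.002]
force: [0.6, 0.1, -4.2]
width: 0.236
gripper_force: 44.9
clock: 39.7
position: [0.5185, 0.2334, 0.1669]
ee_rot: [-1.828, -2.554, 0.003]
force: [0.2, -0.2, -4.0]
width: 0.235
gripper_force: 44.9
clock: 41.2
position: [0.5185, 0.2334, 0.1669]
ee_rot: [-0.631, -3.076, 0.002]
force: [-0.3, 0.1, -5.2]
width: 0.233
gripper_force: 44.9
clock: 42.08
position: [0.5192, 0.2337, 0.1675]
ee_rot: [-0.093, -3.14, 0.001]
force: [-1.0, 0.5, -4.1]
width: 0.239
gripper_force: 44.9
{'c': (0.4871, 0.2357), 'size': (63.3, 40.7), 'ang': -3.4, 'n': 5186, 'z': 0.1833, 'mean': array([0.4895, 0.2359])}
{'c': (0.4569, 0.2273), 'size': (9.5, 9.1), 'ang': 86.6, 'n': 38, 'z': 0.02, 'mean': array([0.4555, 0.2265])}
{'c': (0.5145, 0.3045), 'size': (115.2, 32.2), 'ang': -3.1, 'n': 3080, 'z': 0.0201, 'mean': array([0.5118, 0.3046])}
{'c': (0.5095, 0.2698), 'size': (139.0, 123.4), 'ang': 86.7, 'n': 10400, 'z': 0.0197, 'mean': array([0.5021, 0.2831])}
at [0.5193 0.2338 0.1676] yaw 176.6 shift units [-0.04  0.    3.52] turn units -0.05
```

View pics/w7.png

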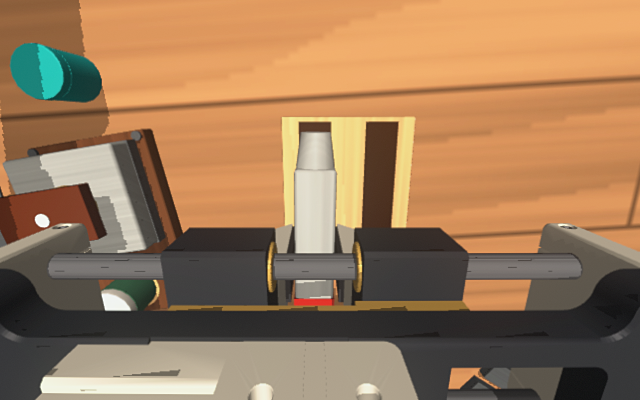

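The punch is held along the near strip, nose tip (317,133) over the strip's end. Lower it.

```bash

python3 -m creep '[[-0.04,-0.005,0.5,-0.05,0],[0,0,0.9,0,0],[0,0,0.9,0,0],[0,0,0.7,0,0],[0,0,0.35,0,0],[0,0,0.1,0,0],[0,0,0,0,0],[0,0,0,0,0],[0,0,0,0,0]]'
python3 -m creep '[[0,0,0.06,0,0],[0,0,0,0,0],[0,0,0,0,0]]'
```

```text
clock: 43.25
position: [0.5217, 0.234, 0.0307]
ee_rot: [0.086, 3.139, 0.001]
force: [-0.7, 0.3, -4.6]
width: 0.237
gripper_force: 44.9
clock: 43.62
position: [0.5212, 0.2338, 0.0275]
ee_rot: [-0.085, -3.14, 0.0]
force: [-0.2, 0.5, -4.5]
width: 0.235
gripper_force: 44.9
```

```bash

python3 -m creep '[[0,0,0.05,0,0],[0,0,0,0,0],[0,0,0,0,0]]'
python3 -m creep '[[0,0,0.02,0,0],[0,0,0,0,0],[0,0,0,0,0]]'
```

```text
clock: 44.0
position: [0.5212, 0.2338, 0.0255]
ee_rot: [-0.085, -3.14, 0.0]
force: [-0.1, -0.3, -4.7]
width: 0.234
gripper_force: 44.9
clock: 44.38
position: [0.5213, 0.2338, 0.0254]
ee_rot: [0.085, 3.14, -0.001]
force: [-2.6, -1.4, 5.1]
width: 0.231
gripper_force: 44.9
```

```bash

python3 -m creep '[[0,0,0,0,0.3],[0,0,0,0,0.45],[0,0,0,0,0.6],[0,0,0,0,0.6],[0,0,-0.5,0,0.6],[0,0,-0.9,0,0.6],[0,0,-0.9,0,0.6],[0,0,-0.9,0,0.6],[-0.6,0,-0.9,0,0.6],[-0.8,0,0,0,0.6],[0,0,0,0,0.6]]'
python3 - <<'E'
from h import *
d=grab('wrist');cv2.imwrite('pics/w8.png',d['pixels'])
near=lambda h,P:(abs(P[...,0]-.523)<.1)&(abs(P[...,1]-.268)<.1)
print('punch',box(d,(0,0,640,400),.042,lambda h,P:near(h,P)&hz(.034,.05)(h,P)))
print('rest',box(d,(0,0,640,400),.02,lambda h,P:near(h,P)&hz(.015,.025)(h,P)))
print('strip',box(d,(0,0,640,400),.02,lambda h,P:near(h,P)&hz(.015,.028)(h,P)&(h[...,2]<90)&(P[...,1]>.275)))
units(.4694,-.3475,.15,93)
E
```

```text
clock: 45.75
position: [0.5792, 0.2301, 0.1901]
ee_rot: [0.089, 3.138, 0.002]
force: [0.4, -0.5, -0.6]
width: 0.6
gripper_force: 0.0
punch {'c': (0.5224, 0.2343), 'size': (127.7, 22.6), 'ang': -3.8, 'n': 2511, 'z': 0.0415, 'mean': array([0.5219, 0.2342])}
rest {'c': (0.5221, 0.2691), 'size': (148.0, 139.3), 'ang': -3.2, 'n': 14392, 'z': 0.0197, 'mean': array([0.5171, 0.2753])}
strip {'c': (0.5254, 0.304), 'size': (133.2, 31.4), 'ang': -3.2, 'n': 1316, 'z': 0.0201, 'mean': array([0.552 , 0.3063])}
at [0.5774 0.2307 0.1896] yaw 176.8 shift units [  1.9  -14.58   0.98] turn units 20.96
```

View pics/w8.png

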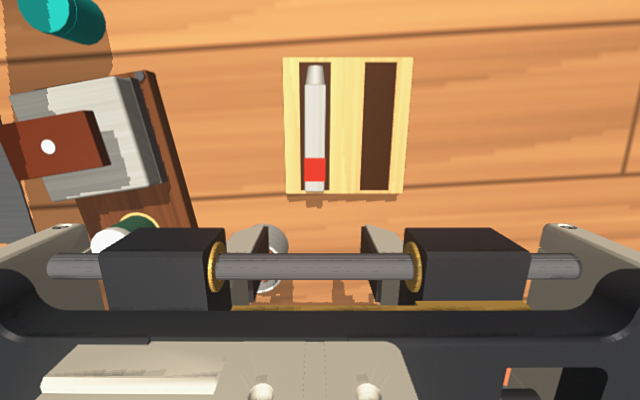

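Punch centred on the near strip (315,125). Next, the drift.

```bash

python3 -m creep '[[0.105,-0.81,0,0,0.6],[0.105,-0.81,0,0,0.6],[0.105,-0.81,0,0,0.6],[0.105,-0.81,0,0,0.6],[0.105,-0.81,0,0,0.6],[0.105,-0.81,0,0,0.6],[0.105,-0.81,0,0,0.6],[0.105,-0.81,0,0,0.6],[0.105,-0.81,0,0,0.6],[0.105,-0.81,0,0,0.6],[0.105,-0.81,0,0,0.6],[0.105,-0.81,0,0,0.6]]'
python3 -m creep '[[0.105,-0.81,0,0,0.6],[0.105,-0.81,0,0,0.6],[0.105,-0.81,0,0,0.6],[0.105,-0.81,0,0,0.6],[0.105,-0.81,0,0,0.6],[0.105,-0.81,0,0,0.6],[0,0,0,1,0.6],[0,0,0,1,0.6],[0,0,0,1,0.6],[0,0,0,1,0.6],[0,0,0,1,0.6],[0,0,0,1,0.6]]'
python3 -m creep '[[0,0,0.1,1,0.6],[0,0,0.1,1,0.6],[0,0,0.1,1,0.6],[0,0,0.1,1,0.6],[0,0,0.1,1,0.6],[0,0,0.1,1,0.6],[0,0,0.1,1,0.6],[0,0,0.1,1,0.6],[0,0,0.1,1,0.6],[0,0,0.1,1,0.6],[0,0,0,1,0.6],[0,0,0,1,0.6]]'
python3 -m creep '[[0,0,0,1,0.6],[0,0,0,1,0.6],[0,0,0,1,0.6],[0,0,0,0,0.6],[0,0,0,0,0.6]]'
python3 - <<'E'
from h import *
d=grab('wrist');cv2.imwrite('pics/w9.png',d['pixels'])
n=lambda h,P:(abs(P[...,0]-.469)<.035)&(abs(P[...,1]+.347)<.09)
print(box(d,(0,0,640,400),.025,lambda h,P:hz(.02,.03)(h,P)&n(h,P)),box(d,(0,0,640,400),.02,lambda h,P:hz(.006,.03)(h,P)&n(h,P)))
units(.4694,-.3475,.008,93)
E
```

```text
clock: 47.3
position: [0.5045, -0.1547, 0.1892]
ee_rot: [-0.083, -3.14, 0.0]
force: [0.6, -0.2, 0.3]
width: 0.6
gripper_force: 0.0
clock: 48.8
position: [0.4695, -0.346, 0.1892]
ee_rot: [-0.738, -3.053, -0.001]
force: [0.5, -0.2, 0.2]
width: 0.599
gripper_force: 0.0
clock: 50.3
position: [0.4696, -0.3459, 0.1491]
ee_rot: [-1.916, -2.489, -0.001]
force: [-0.2, 0.1, -1.0]
width: 0.596
gripper_force: 0.0
clock: 50.92
position: [0.4698, -0.3468, 0.149]
ee_rot: [-2.162, -2.279, -0.0]
force: [-0.8, -0.6, -0.0]
width: 0.598
gripper_force: 0.0
{'c': (0.4685, -0.3559), 'size': (110.8, 22.5), 'ang': -86.3, 'n': 1958, 'z': 0.0245, 'mean': array([ 0.4685, -0.3598])} {'c': (0.4679, -0.3481), 'size': (131.2, 22.9), 'ang': -86.3, 'n': 2297, 'z': 0.0243, 'mean': array([ 0.4679, -0.3524])}
at [ 0.4698 -0.347   0.1489] yaw 93.0 shift units [-0.01 -0.01  3.52] turn units -0.01
```

View pics/w9.png

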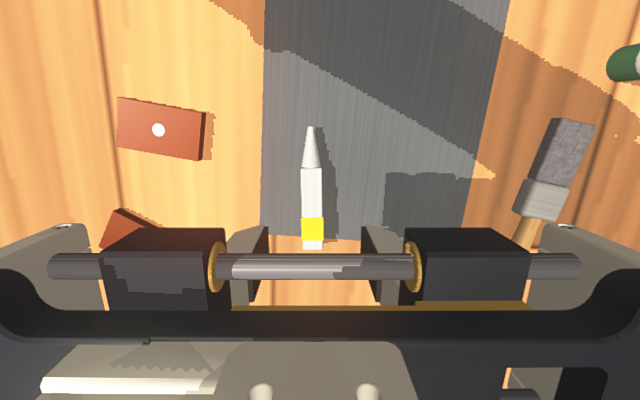

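The drift lies between the fingers: tip (311,130), yellow band (312,228). Grasp at its middle.

```bash

python3 -m creep '[[-0.02,-0.02,0.5,-0.15,0.6],[0,0,0.9,0,0.6],[0,0,0.9,0,0.6],[0,0,0.8,0,0.6],[0,0,0.42,0,0.6],[0,0,0,0,0.6],[0,0,0,0,0],[0,0,0,0,0],[0,0,0,0,0],[0,0,0,0,0],[0,0,0,0,0]]' 45
python3 - <<'E'
from h import *
units(.5241,.3040,.17,176.8)
E
```

```text
clock: 52.35
position: [0.4685, -0.3486, 0.0083]
ee_rot: [-2.153, -2.287, 0.002]
force: [-3.9, 0.8, 6.1]
width: 0.235
gripper_force: 45.0
at [ 0.4685 -0.3486  0.0083] yaw 93.5 shift units [16.2   2.37 -4.05] turn units -20.84
```

```bash

python3 -m creep '[[0,0,-0.4,0,0],[0,0,-0.9,0,0],[0,0,-0.9,0,0],[0,0,-0.9,0,0],[0,0,-0.9,0,0],[0.4,0.06,0,0,0],[0.8,0.117,0,0,0],[0.8,0.117,0,0,0],[0.8,0.117,0,0,0],[0.8,0.117,0,0,0],[0.8,0.117,0,0,0],[0.8,0.117,0,0,0]]'
python3 -m creep '[[0.8,0.117,0,0,0],[0.8,0.117,0,0,0],[0.8,0.117,0,0,0],[0.8,0.117,0,0,0],[0.8,0.117,0,0,0],[0.8,0.117,0,0,0],[0.8,0.117,0,0,0],[0.8,0.117,0,0,0],[0.8,0.117,0,0,0],[0.8,0.117,0,0,0],[0.8,0.117,0,0,0],[0.8,0.117,0,0,0]]'
python3 -m creep '[[0.8,0.117,0,0,0],[0.6,0.1,0,0,0],[0,0,0,-0.84,0],[0,0,0,-1,0],[0,0,0,-1,0],[0,0,0,-1,0],[0,0,0,-1,0],[0,0,0,-1,0],[0,0,0,-1,0],[0,0,0,-1,0],[0,0,0,-1,0],[0,0,0,-1,0]]'
python3 -m creep '[[0,0,0,-1,0],[0,0,0,-1,0],[0,0,0,-1,0],[0,0,0,-1,0],[0,0,0,-1,0],[0,0,0,-1,0],[0,0,0,-1,0],[0,0,0,-1,0],[0,0,0,-1,0],[0,0,0,-1,0],[0,0,0,-1,0],[0,0,0,0,0]]'
python3 - <<'E'
from h import *
d=grab('wrist');cv2.imwrite('pics/w10.png',d['pixels']);units(.5241,.304,.028,176.8)
E
```

```text
clock: 53.85
position: [0.4858, -0.1365, 0.1669]
ee_rot: [-2.15, -2.288, 0.001]
force: [0.1, 0.6, -4.0]
width: 0.238
gripper_force: 45.0
clock: 55.35
position: [0.518, 0.2492, 0.1666]
ee_rot: [-2.151, -2.288, 0.003]
force: [0.8, -0.3, -5.3]
width: 0.234
gripper_force: 45.0
clock: 56.85
position: [0.5232, 0.3045, 0.1666]
ee_rot: [-1.251, -2.88, 0.003]
force: [0.4, 1.9, -4.0]
width: 0.237
gripper_force: 45.0
clock: 58.35
position: [0.5236, 0.3044, 0.1668]
ee_rot: [-0.085, -3.139, 0.001]
force: [-0.0, -0.6, -4.4]
width: 0.236
gripper_force: 45.0
at [0.5238 0.3044 0.167 ] yaw 176.8 shift units [-0.01 -0.01  3.48] turn units 0.0
```

View pics/w10.png

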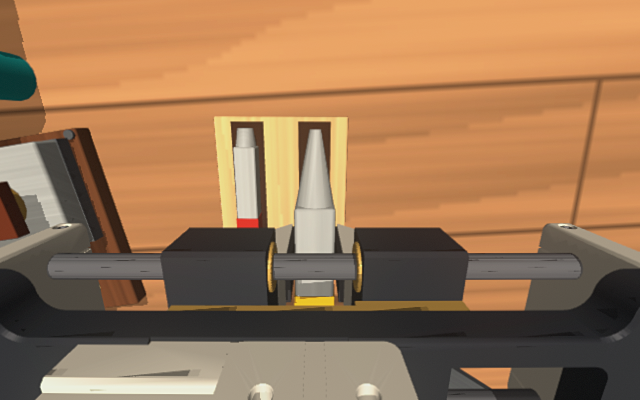

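The drift is over the far strip, tip (316,132). The finger clears the punch at (245,180). Lower it.

```bash

python3 -m creep '[[0,-0.01,0.5,0,0],[0,0,0.9,0,0],[0,0,0.9,0,0],[0,0,0.7,0,0],[0,0,0.35,0,0],[0,0,0.12,0,0],[0,0,0,0,0],[0,0,0,0,0],[0,0,0,0,0]]'
python3 -m creep '[[0,0,0.03,0,0],[0,0,0,0,0],[0,0,0,0,0]]'
```

```text
clock: 59.52
position: [0.5253, 0.3042, 0.0299]
ee_rot: [0.087, 3.139, 0.001]
force: [0.2, -0.2, -4.0]
width: 0.238
gripper_force: 45.0
clock: 59.9
position: [0.5249, 0.3038, 0.0279]
ee_rot: [-0.087, -3.14, 0.0]
force: [0.2, 0.6, -5.1]
width: 0.236
gripper_force: 45.0
```

```bash

python3 -m creep '[[0,0,0.02,0,0],[0,0,0,0,0],[0,0,0,0,0]]'
```

```text
clock: 60.28
position: [0.5249, 0.3039, 0.0271]
ee_rot: [-0.087, -3.14, 0.0]
force: [0.1, -0.1, -3.9]
width: 0.235
gripper_force: 45.0
```

```bash

python3 -m creep '[[0,0,0.03,0,0],[0,0,0.01,0,0],[0,0,0,0,0],[0,0,0,0,0]]'
```

```text
clock: 60.78
position: [0.5249, 0.3039, 0.0255]
ee_rot: [0.087, 3.14, -0.0]
force: [-0.9, -0.5, -3.5]
width: 0.235
gripper_force: 45.0
```

```bash

python3 -m creep '[[0,0,0.02,0,0],[0,0,0,0,0],[0,0,0,0,0.3],[0,0,0,0,0.45],[0,0,0,0,0.55],[0,0,0,0,0.55],[0,0,-0.5,0,0.55],[0,0,-0.9,0,0.55],[0,0,-0.9,0,0.55],[0,0,-0.9,0,0.55],[-0.6,0,-0.9,0,0.55],[-0.8,0,-0.6,0,0.55]]'
python3 -m creep '[[0,-0.8,-0.8,0,0.55],[0,-0.8,-0.8,0,0.55],[0,-0.8,-0.8,0,0.55],[0,-0.8,-0.5,0,0.55],[0,0,0,0,0.55],[0,0,0,0,0.55]]'
python3 - <<'E'
from h import *
d=grab('wrist');cv2.imwrite('pics/w11.png',d['pixels'])
near=lambda h,P:(abs(P[...,0]-.523)<.1)&(abs(P[...,1]-.268)<.1)
f=lambda n,z,g:print(n,box(d,(0,0,640,400),z,g))
for n,s in(('punch',-1),('drift',1)):f(n,.042,lambda h,P:near(h,P)&hz(.026,.05)(h,P)&((P[...,1]-.269)*s>0))
f('blank',.094,hz(.087,.102));f('tin',.07,lambda h,P:hz(.064,.076)(h,P)&(P[...,0]>.6)&(P[...,1]<.05))
f('anvil',.06,lambda h,P:hz(.053,.067)(h,P)&(P[...,0]<.6))
E
```

```text
clock: 62.28
position: [0.581, 0.3018, 0.2168]
ee_rot: [0.084, 3.138, 0.003]
force: [1.0, 0.4, 0.4]
width: 0.554
gripper_force: 0.0
clock: 63.02
position: [0.5732, 0.1737, 0.3292]
ee_rot: [0.085, 3.14, 0.001]
force: [0.2, -0.2, 0.4]
width: 0.551
gripper_force: 0.0
punch {'c': (0.5222, 0.2333), 'size': (129.0, 23.9), 'ang': -3.1, 'n': 1294, 'z': 0.0414, 'mean': array([0.522 , 0.2334])}
drift {'c': (0.5251, 0.3026), 'size': (127.6, 27.0), 'ang': -3.7, 'n': 1227, 'z': 0.0411, 'mean': array([0.5316, 0.3017])}
blank {'c': (0.5187, -0.0009), 'size': (86.5, 49.9), 'ang': -84.3, 'n': 2366, 'z': 0.0934, 'mean': array([ 0.5183, -0.001 ])}
tin {'c': (0.6317, 0.0121), 'size': (49.0, 47.9), 'ang': -73.0, 'n': 762, 'z': 0.0693, 'mean': array([0.6314, 0.0122])}
anvil {'c': (0.5179, 0.0006), 'size': (110.9, 109.5), 'ang': -84.0, 'n': 3468, 'z': 0.0593, 'mean': array([0.5145, 0.0082])}
```

View pics/w11.png

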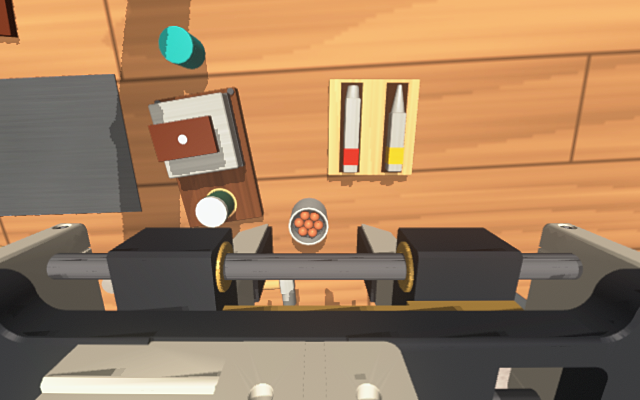

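All placed: blank on the ring on the anvil (182,140), tin on the cork (213,208), punch (352,128) on the near strip, drift (397,128) on the far strip, and the rivet can undisturbed. The arm is clear.

```bash
python3 -c "
from cell import sign_off
print(sign_off())"
```

```text
the job is handed in; nothing more can be done
None
```

The job is handed in at about 63 s of the 136 s limit: ring, blank, tin, punch and drift were all placed in the order asked, each measuring within about 3 mm of its target; the tin stayed upright, and the rivet can, hammer and brush were never touched.

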